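# Fold up the camp stove

## Robot

A 7-joint arm with a two-finger parallel gripper is mounted at the origin on the work surface. World frame = base frame: x ahead of the robot, y to its left, z up, the work surface at z = 0. Lengths are in mm, angles in rad, forces in N, time in s.
With the tool pointing down it reaches from about 350 to 900 mm from the base axis. Payload 8.1 kg.
Tool frame: the origin (TCP) lies on the centre line of the jaws, within the pads' length; the fingertips stand finger_overhang ahead of it and the grasp point (between the pads) is the TCP (finger_overhang is the distance from the TCP to the fingertips, in mm); z points along the fingers, y is the line along which they close (so a half turn about z gives the same grasp; the last joint's range is limited). The gripper opens to 85 mm and grips with 20 to 120 N. Pads are 22 mm wide; open, the fingers measure 114 mm over their backs; the gripper's body (76 mm by 85 mm) begins 54 mm behind the grasp point. The pads swing forward as they close: fully open they stand 13 mm farther back than shut.
Start: joints at [-0.103, 0.434, 0.025, 1.573, -0.012, 1.134, -0.075], TCP at [625.014, -0.027, 213.723] pointing down, gripper open.
Joint ranges: [-2.62, 2.62], [-0.44, 2.09], [-1.27, 1.32], [0.08, 2.57], [-1.32, 4.46], [0.12, 2], [-2.74, 2.74]. Speed limits (rad/s): [2.22, 2.22, 3.01, 3.01, 3.14, 3.14, 3.14].

## Interface

Orientations are given as [roll, pitch, yaw] about the fixed x, y, z axes, in that order (R = Rz(yaw) Ry(pitch) Rx(roll)).
In Python, from bench import * gives the robot as it stands.
- The arm moves only by the tool jog_arm, never from a script. Its argument "moves" is a list of rows, each a list of 7 numbers: the closure, from 0 (fully open) to 1 (shut), then the shift along the tool's x, y, z in m, then the turn, a rotation vector about the tool's x, y, z in degrees. A call has 1 to 12 rows; each row is the pose to reach, as a shift and turn from the pose commanded when the call began, along the tool's axes at that moment; what a row does not reach only later rows make up. A row lasts 1/8 s, in which the tool goes at most 62.5 mm and 10.7 degrees, less where a joint would pass 70% of its speed; a pose out of reach is approached as far as the arm can. A call with a gripper value outside its range is refused whole. The fingers move at their own pace and stop on an object; "force" is the grip in N (left out, the last holds). Time passes only in rows, so rows that repeat a pose let the fingers close. It gives the time, the measured TCP pose, the force, the opening and the grip force at its end, in the units of the state.
- read_state(): the state, without advancing time (a new reading comes with each control period).
- camera(name): name is "scene" or "side" or "wrist"; returns the picture (420x560x3 uint8, blue, green, red); there is no depth.
- calibration(name): a dict with "fx", "fy", "cx", "cy" (pixels), "rvec" (rotation vector, rad) and "tvec" (3), from world to camera coordinates, as OpenCV has them. Camera axes: x right, y down, z forward; pixel columns grow to the right and rows downward; lengths in mm; the calibration is good to about 2 mm. The wrist camera is an equidistant fisheye: a pixel r from the principal point sees the ray r / f radians off the axis. A picture is of the moment at which its call begins: read the wrist's pose just before it. calibration takes no time and is no camera call; for the wrist camera it gives the pose at the moment of the call.
- hand_in(): hands the job in; it is judged then, once.
The state is a dict: "time": time; "joints": joint angles; "dq": joint speeds; "joint_efforts": joint torques, N m; "ee_pos": TCP position; "ee_rot": TCP orientation; "wrist_force": force on the tool from outside, world axes, zero at the start; "torque": the same for the moment, N m; "finger_gap": finger opening in mm; "grasp_force": force on a finger pad.
Only numpy, scipy, OpenCV 4.12 (cv2) and the standard library are available. Lean on these libraries where they do the work, as an engineer would, in place of code of your own. Each camera call takes 0.05 s, during which the arm holds its last target. There are 200 camera calls.

## Task

Coffee is made and the stove on the patio table is cold: fold it up. Fold its left wind baffle (the one hinged close against the lid) flat against the open lid, then the right one flat over it, then bring the lid down without slamming it and press its front edge until the snap catch holds it shut. Leave everything else on the table where it is.

Things in the scene. Friction and masses are not known exactly. Their poses are not given: they have to be found in the camera images.
- stove: grey suitcase camp stove, fixed on the table. Open tray 210 deep x 250 wide x 70 mm high; pan support inside, its top 50 mm above the table. Origin: centre of the underside. +x points from the stove's front to its rear, where the lid is hinged; +y to its left as seen by someone facing its front; z up. Knob and snap catch on the front wall. The front faces away from the robot and to its right
- lid_hinge (a point): middle of the lid's hinge line, which runs along the stove's y: 100 mm behind the stove's origin (+x), 71 mm above the table. The lid is a flat 6 mm panel, 246 mm wide, reaching 209 mm from this line; its inner face (the underside when shut) lies in the plane of this line, its outer face 6 mm above. Both baffles hang on the inner face
- lid (a joint): lid angle, rad: 0 = fully shut, level; grows as the front edge rises. Starts at 1.4 to 1.75 (standing up); 1.75 is a rigid rear stop. The stiff hinge keeps the lid where it is left; turning it takes about 0.8 N m (4 to 5 N at the rim). Swinging down faster than 3 rad/s is slamming
- lid_rim (a point): middle of the lid's front rim, 205 mm from the hinge line: an edge rolled 8 mm thick, the top edge while the lid stands open
- left_baffle (a joint): angle of the left baffle to the lid, rad: 0 = flat on the lid's inner face; 1.57 = square to it, pointing to the stove's front. Starts at 1.05 to 1.55. Its hinge runs up the lid's left edge, 110 mm left (+y) of the middle; folded, its mid-plane is 5 mm from the lid's inner face. Stays where left (0.13 N m). If the right one is folded first, this one cannot lie flat and the lid cannot shut
- left_baffle_corner (a point): free top corner of the left baffle, on the mid-line of its hem: 136 mm from the baffle's hinge, 191 mm from the lid's hinge line. Each baffle is an aluminium sheet 4 mm thick, 140 mm from hinge to free edge, spanning 30 to 195 mm from the lid's hinge line, with hems rolled 8 mm thick along its free and top edges
- right_baffle (a joint): angle of the right baffle to the lid, rad: 0 = flat over the folded left one; otherwise like left_baffle and of the same size. Starts at 1.05 to 1.55. Its hinge runs up the lid's right edge, 110 mm right (-y) of the middle, on a packing strip: folded, its mid-plane is 14 mm from the lid's inner face
- right_baffle_corner (a point): free top corner of the right baffle, on the mid-line of its hem: 136 mm from the baffle's hinge, 191 mm from the lid's hinge line
- catch (a joint): sprung steel snap catch, 56 mm wide, at the middle of the front wall; sloping nose, top 102 mm above the table. 0 = at rest, grows as the nose is pushed forward out of the rim's way; springs back. The lid meets the slope at about 0.09 rad, not yet shut; pressed 30 to 60 mm behind the rim the push rises to 12 to 16 N, gives way near 0.03, then the lid stops firmly at 0, held
- succulent: white ceramic pot with a succulent, 96 mm across, pot 80 mm high (130 mm with the plant), loose; origin: centre of its underside. Leave alone
- tumbler: stainless steel tumbler with a black clip-on lid, 88 mm across, 170 mm high, loose; origin: centre of its underside. Leave alone
- trowel: green plastic trowel lying on the table, 300 mm long, blade towards its +x, loose; origin: on the table near its middle. Leave alone
- jar: clear glass jar, 80 mm across, 118 mm high, loose; origin: centre of its underside. Leave alone
- mug: white enamel mug, 82 mm across, 82 mm high, loose; origin: centre of its underside. Leave alone
- coffee_pot: aluminium moka coffee pot, 92 mm across, 165 mm high, handle to its +y, loose; origin: centre of its underside. Leave alone
- lighter: long-nosed gas lighter lying on the table, 240 mm long, 20 mm high, nose towards its +x, loose; origin: on the table near its middle. Leave alone

How it is judged:
By the outcome, as a careful person would: the job done as asked, in the order asked, and still so for the second after the job is handed in, with the robot touching nothing.
It also fails if it takes over 59 s, if anything falls off the work surface, if the arm or the gripper's body presses on something with over 40 N, if the wrist force passes 120 N, or if a joint passes its speed limit or range.

## Working session

There is one attempt and no reset: what is moved stays moved. The work goes in short steps, Python scripts to look and compute and a tool call to move; the robot and the scene stay as the last step left them, time stands still between calls to the robot, and variables do not carry over. Pictures are saved under pics/ and viewed, at most 10 in all, crops included, and the job is handed in when it is done.

Besides the shell and the picture viewer there is one more tool, called after ">>>" as name(argument=value, ...) on one line, values as JSON. jog_arm: Moves the arm, as the interface text tells. Its arguments: {"type":"object","properties":{"moves":{"type":"array"},"force":{"type":"number"}},"required":["moves"]}

```bash
mkdir -p pics; ls
python3 - <<'E'
from bench import *
import cv2,numpy as np
a=camera("scene");b=camera("side")
cv2.imwrite("pics/a.png",a);cv2.imwrite("pics/b.png",b)
for n in("scene","side"):
    c=calibration(n);R=cv2.Rodrigues(np.array(c["rvec"],float))[0];print(n,c["fx"],c["cx"],c["cy"],(-R.T@np.array(c["tvec"]).ravel()).round(),R[2].round(2))
s=read_state();print(s)
E
```

```text
pics
scene 518.5973300740117 284.3529101870397 206.38491893759667 [1546.  613.  971.] [-0.66 -0.43 -0.62]
side 410.27817242646483 282.1400600879455 210.51288872586966 [1061. -751. 1031.] [-0.36  0.56 -0.75]
{'time': 0.1, 'joints': array([-0.10262153,  0.43516755,  0.02497493,  1.57396276, -0.01157946,
        1.13400431, -0.07504017]), 'dq': array([ 0.00049844, -0.00165647,  0.00158854, -0.00306504,  0.00062141,
       -0.00095989,  0.00049367]), 'joint_efforts': array([ 3.05215610e-03, -6.71761894e+01,  1.02813520e+00, -3.16906106e+01,
        1.58212596e-02,  7.24380094e-03, -3.14591728e-05]), 'ee_pos': array([ 6.24543715e+02, -4.74400809e-02,  2.13012405e+02]), 'ee_rot': array([-3.14020297e+00,  1.46776728e-04,  1.57081632e+00]), 'wrist_force': array([-0.19415393, -0.71683876, -0.50079059]), 'torque': array([ 0.02829822,  0.03575567, -0.00282787]), 'grasp_force': 0.0, 'finger_gap': 85.5622501676631}
```

View pics/a.png

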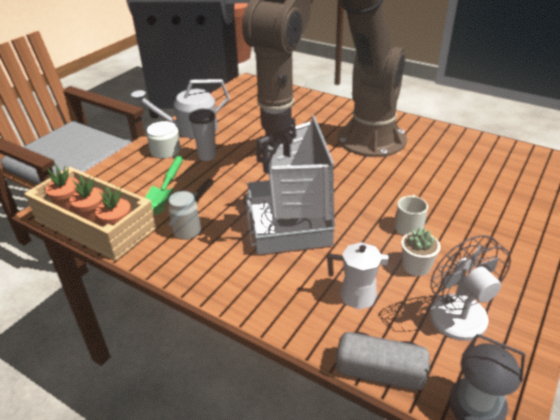

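View pics/b.png

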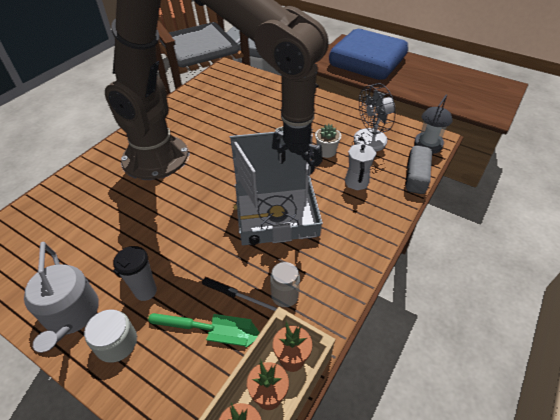

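The scene view shows the stove at about (290,200) and the side view at (275,190). The side view looks into its open front. I'll enlarge both.

Run:
```python
import cv2,numpy as np
a=cv2.imread("pics/a.png")[110:260,225:350];b=cv2.imread("pics/b.png")[115:265,215:340]
f=lambda i:cv2.resize(i,None,fx=3.2,fy=4*.8,interpolation=cv2.INTER_CUBIC)
c=np.hstack([f(a),f(b)]);c=cv2.convertScaleAbs(c,alpha=1.3,beta=15)
for k in range(0,125,25):
  for o in(0,400):
    cv2.line(c,(int(o+k*3.2),0),(int(o+k*3.2),6),(0,0,255),1);cv2.putText(c,str(k+(225 if o==0 else 215)),(int(o+k*3.2),16),0,.35,(0,0,255))
for k in range(0,150,25):
  cv2.putText(c,"%d/%d"%(k+110,k+115),(370,int(k*3.2)+4),0,.35,(0,255,255))
cv2.imwrite("pics/c.png",c);print(c.shape)
```

```text
(480, 800, 3)
```

View pics/c.png

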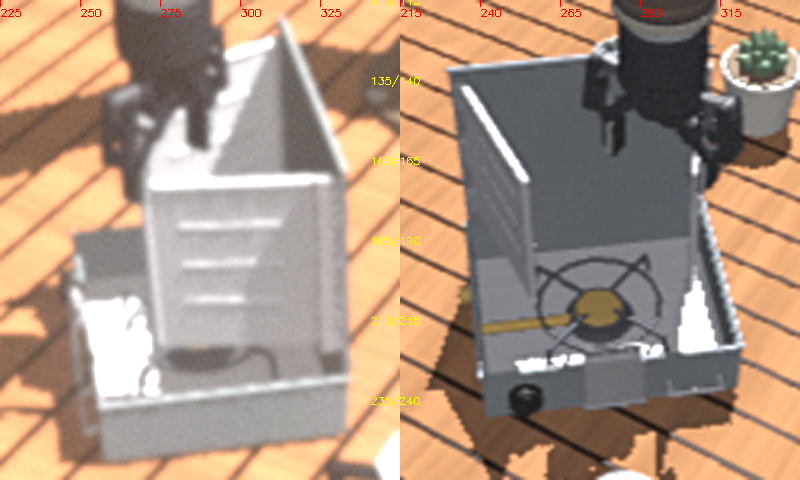

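The crops show the tray, the standing lid, the left baffle in the side view with its free top corner at about (255,171), and the slotted right baffle in the scene view with its free top corner at about (272,169). The gripper hides the lid's right corner in the side view. I'll cast rays and triangulate.

```bash
cat > h.py <<'E'
from bench import *
import cv2,numpy as np
C={}
def cam(n):
    if n not in C:
        c=calibration(n);C[n]=(np.array([[c["fx"],0,c["cx"]],[0,c["fy"],c["cy"]],[0,0,1]],float),np.array(c["rvec"],float),np.array(c["tvec"],float).ravel())
    return C[n]
def ray(n,p):
    K,r,t=cam(n);R=cv2.Rodrigues(r)[0];return -R.T@t,R.T@np.linalg.inv(K)@np.array([p[0],p[1],1.])
def onz(n,p,z):
    o,d=ray(n,p);return o+d*(z-o[2])/d[2]
def tri(p,q):
    o,d=ray("scene",p);u,e=ray("side",q)
    s=np.linalg.lstsq(np.c_[d,-e],u-o,rcond=None)[0];A=o+d*s[0];B=u+e*s[1];return (A+B)/2,np.linalg.norm(A-B)
def proj(n,P):
    K,r,t=cam(n);return cv2.projectPoints(np.array(P,float).reshape(-1,3),r,t,K,None)[0][:,0]
E
python3 - <<'E'
from h import *
sd=lambda x,y:(215+(x-400)/3.2,115+y/3.2)
sc=lambda x,y:(225+x/3.2,110+y/3.2)
P=lambda *a:print(*[np.round(v,1) if not isinstance(v,str) else v for v in a])
for n,x,y,z in[("FLtop",481,377,70),("FRtop",742,345,70),("FLbot",487,417,0),("FRbot",737,387,0)]:P(n,onz("side",sd(x,y),z))
for n,x,y,z in[("s1 bot",105,458,0),("s2 bot",345,430,0),("s1 top",100,405,70),("s2 top",346,377,70),("far top",75,235,70)]:P(n,onz("scene",sc(x,y),z))
P("lidTL",*tri(sc(283,18),sd(447,70)))
P("Lb hinge top z~262",onz("side",sd(463,88),262),"corner z",onz("side",sd(529,180),262))
P("Rb corner",*tri(sc(150,186),sd(696,158)))
P("lidTR",onz("scene",sc(345,178),270))
E
```

```text
FLtop [ 540.7 -172.9   70. ]
FRtop [729.   -9.5  70. ]
FLbot [ 537.3 -168.2    0. ]
FRbot [726.7  -6.1   0. ]
s1 bot [713.9 -14.5   0. ]
s2 bot [578.  144.8   0. ]
s1 top [723.4  -8.6  70. ]
s2 top [589.1 148.6  70. ]
far top [ 536.1 -165.3   70. ]
lidTL [408.8 -18.5 274.7] 5.2
Lb hinge top z~262 [429.7 -22.1 262. ] corner z [552.  -91.9 262. ]
Rb corner [660.4   9.1 258.3] 5.2
lidTR [594.7 142.1 270. ]
```

>>> jog_arm(moves=[[0,0,0,-0.06,0,0,0],[0,0,0,-0.12,0,0,0],[0,0,0,-0.18,0,0,0],[1,-0.05,-0.05,-0.22,0,0,0],[1,-0.1,-0.1,-0.22,0,0,-10],[1,-0.16,-0.15,-0.22,0,0,-20],[1,-0.21,-0.2,-0.22,0,0,-30],[1,-0.25,-0.22,-0.22,0,0,-41],[1,-0.25,-0.22,-0.22,0,0,-41],[1,-0.25,-0.22,-0.22,0,0,-41]])

```text
time: 1.35
ee_pos: [402.7, -252.8, 433.9]
ee_rot: [-3.141, 0.0, 2.28]
wrist_force: [0.8, 1.1, 0.1]
finger_gap: 0.1
grasp_force: 0.0
```

Run:
```python
from h import *
a=camera("scene");b=camera("side")
cv2.imwrite("pics/a2.png",a);cv2.imwrite("pics/b2.png",b)
s=read_state();print(s["time"],s["ee_pos"],s["ee_rot"],s["wrist_force"])
import bench;print([k for k in dir(bench) if not k.startswith("_")], getattr(bench,"finger_overhang",None))
a=a[100:255,225:350];b=b[110:265,215:340]
f=lambda i:cv2.resize(i,None,fx=3.2,fy=3.2,interpolation=cv2.INTER_CUBIC)
cv2.imwrite("pics/c2.png",cv2.convertScaleAbs(np.hstack([f(a),f(b)]),alpha=1.3,beta=15))
```

```text
1.45 [ 405.06376091 -249.62608321  433.51815473] [ 3.14126787e+00 -5.06922666e-04  2.28563091e+00] [1.12437932 0.67424336 0.42974076]
['IKError', 'calibration', 'camera', 'finger_overhang', 'hand_in', 'read_state'] 19.0
```

View pics/c2.png

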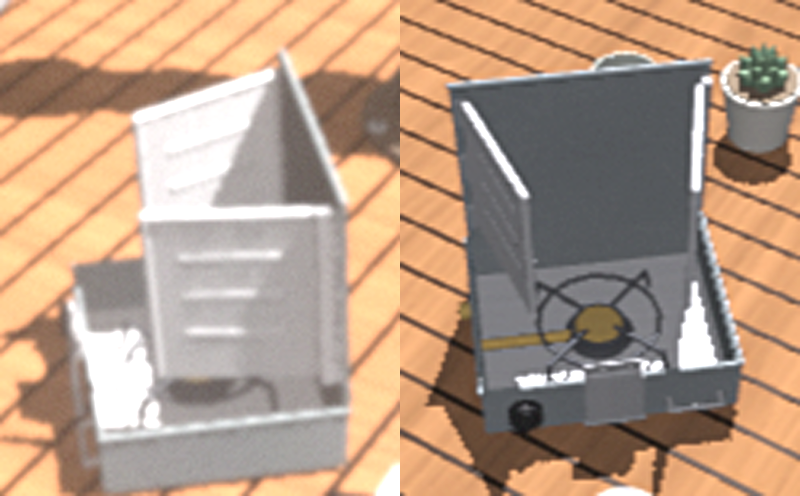

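Now the view is clear. The lid corners are at (449,87) and (711,64) in the side crop, and (283,52) and (345,205) in the scene crop. The free corner of the left baffle is at (137,118) scene and (527,195) side, the right one at (145,213) scene and (697,188) side. I'll fit the six numbers to these points.

```bash
cat >> h.py <<'E'
def geo(p):
    x,y,yaw,L,lb,rb=p
    R=np.array([[np.cos(yaw),-np.sin(yaw),0],[np.sin(yaw),np.cos(yaw),0],[0,0,1]]);o=np.array([x,y,0])
    W=lambda v:o+R@np.array(v,float)
    nrm=np.array([-np.sin(L),0,-np.cos(L)]) ; along=np.array([-np.cos(L),0,np.sin(L)])  # inner normal, up the lid
    lid=lambda r,s,n:W(np.array([100,0,71])+r*along+np.array([0,s,0])+n*nrm)
    left=lambda d,r:lid(r,110-d*np.cos(lb),5+d*np.sin(lb))
    right=lambda d,r:lid(r,-110+d*np.cos(rb),14+d*np.sin(rb))
    return W,lid,left,right
E
python3 - <<'E'
from h import *
from scipy.optimize import least_squares
obs=[("scene","TL",283,52),("side","TL",449,87),("scene","TR",345,205),("side","TR",711,64),("scene","LC",137,118),("side","LC",527,195),("scene","RC",145,213),("side","RC",697,187),
("side","FL",481,392),("side","FR",742,360),("scene","FR",100,437),("scene","RR",346,410),("scene","FL",75,268),("scene","FRb",105,490),("scene","RRb",345,463),("side","FLb",487,432),("side","FRb",737,402)]
def pts(p):
    W,lid,l,r=geo(p)
    return dict(TL=lid(209,123,-3),TR=lid(209,-123,-3),LC=l(140,195),RC=r(140,195),FL=W([-105,125,70]),FR=W([-105,-125,70]),RR=W([105,-125,70]),FRb=W([-105,-125,0]),RRb=W([105,-125,0]),FLb=W([-105,125,0]))
def res(p):
    q=pts(p);o=[]
    for c,n,u,v in obs:
        m=(225+u/3.2,100+v/3.2) if c=="scene" else (215+(u-400)/3.2,110+v/3.2)
        o+=list(proj(c,q[n])[0]-m)
    return np.array(o)
f=least_squares(res,[563,-10,2.29,1.55,1.24,1.4],loss="soft_l1")
print(f.x.round(3))
for o,r in zip(obs,f.fun.reshape(-1,2)):print(o[:2],res(f.x).reshape(-1,2)[obs.index(o)].round(1))
np.save("p.npy",f.x)
W,lid,l,r=geo(f.x);print("hinge",lid(0,0,0),"LC",l(136,191),"RC",r(136,191),"rim",lid(205,0,0))
E
```

```text
[563.528  -7.613   2.275   1.519   1.236   1.364]
('scene', 'TL') [-0.2 -1.1]
('side', 'TL') [-0.5 -2.7]
('scene', 'TR') [-0.4 -1.3]
('side', 'TR') [-0.  -3.1]
('scene', 'LC') [-1.3  0. ]
('side', 'LC') [ 0.1 -1.1]
('scene', 'RC') [-2.4  0.5]
('side', 'RC') [-0.4 -0.3]
('side', 'FL') [-0.4 -1.3]
('side', 'FR') [-0.2 -0.6]
('scene', 'FR') [-0.1  1. ]
('scene', 'RR') [1.3 0.6]
('scene', 'FL') [-0.9 -0.6]
('scene', 'FRb') [-0.3  3.8]
('scene', 'RRb') [0.6 3.5]
('side', 'FLb') [-0.4  0.2]
('side', 'FRb') [-0.1  0.5]
hinge [498.79622647  68.60925766  71.        ] LC [541.68137821 -82.85253432 254.80688446] RC [662.86880941   2.19710365 254.09822806] rim [505.69160517  60.48982357 275.72305328]
```

>>> jog_arm(moves=[[1,0.02,0.05,0.05,0,0,0.65],[1,0.04,0.09,0.08,0,0,0.65],[1,0.055,0.12,0.11,0,0,0.65],[1,0.055,0.148,0.14,0,0,0.65],[1,0.055,0.148,0.17,0,0,0.65],[1,0.055,0.148,0.1937,0,0,0.65],[1,0.055,0.148,0.1937,0,0,0.65],[1,0.055,0.148,0.1937,0,0,0.65]])

```text
time: 2.45
ee_pos: [481.4, -110.6, 240.8]
ee_rot: [3.141, 0.0, 2.276]
wrist_force: [0.9, -0.6, 0.3]
finger_gap: -0.4
grasp_force: 0.0
```

```bash
cat >> h.py <<'E'
def st():
    p=np.load("p.npy");s=read_state();c,n=np.cos(p[2]),np.sin(p[2]);R=np.array([[c,n],[-n,c]])
    print("t",round(s["time"],2),"stove xyz",(R@(s["ee_pos"][:2]-p[:2])).round(1),s["ee_pos"][2].round(1),"rot",np.round(s["ee_rot"],3),"F stove",(R@s["wrist_force"][:2]).round(1),s["wrist_force"][2].round(1))
E
python3 -c "
from h import *
st()"
```

```text
t 2.45 stove xyz [-25.3 129.3] 240.8 rot [3.141 0.    2.276] F stove [-1.1 -0.3] 0.3
```

>>> jog_arm(moves=[[1,0,0.02,0,0,0,0],[1,0,0.036,0,0,0,0],[1,0.003,0.049,0,0,0,0],[1,0.0065,0.061,0,0,0,0],[1,0.013,0.073,0,0,0,0],[1,0.02,0.0855,0,0,0,0],[1,0.03,0.096,0,0,0,0],[1,0.04,0.107,0,0,0,0],[1,0.053,0.115,0,0,0,0],[1,0.066,0.122,0,0,0,0],[1,0.08,0.127,0,0,0,0],[1,0.09,0.129,0,0,0,0]])

```text
time: 3.95
ee_pos: [520.3, 41.8, 240.1]
ee_rot: [3.141, 0.0, 2.276]
wrist_force: [-0.2, -1.9, 1.7]
finger_gap: -0.5
grasp_force: 0.6
```

>>> jog_arm(moves=[[1,0,0,0,0,0,0],[1,0.002,0,0,0,0,0],[1,0.004,0,0,0,0,0],[1,0.004,0,0,0,0,0]])

```text
time: 4.45
ee_pos: [518.2, 43.5, 240.1]
ee_rot: [3.141, 0.0, 2.274]
wrist_force: [0.8, 0.2, 0.3]
finger_gap: 0.0
grasp_force: 0.3
```

```bash
python3 -c "
from h import *
st();cv2.imwrite('pics/a3.png',camera('scene'));cv2.imwrite('pics/b3.png',camera('side'))
f=lambda i:cv2.resize(i,None,fx=3.2,fy=3.2,interpolation=cv2.INTER_CUBIC)
a=cv2.imread('pics/a3.png')[100:255,225:350];b=cv2.imread('pics/b3.png')[110:265,215:340]
cv2.imwrite('pics/c3.png',cv2.convertScaleAbs(np.hstack([f(a),f(b)]),alpha=1.3,beta=15))"
```

```text
t 4.45 stove xyz [68.3  1.5] 240.1 rot [3.141 0.    2.274] F stove [-0.3 -0.7] 0.3
```

View pics/c3.png

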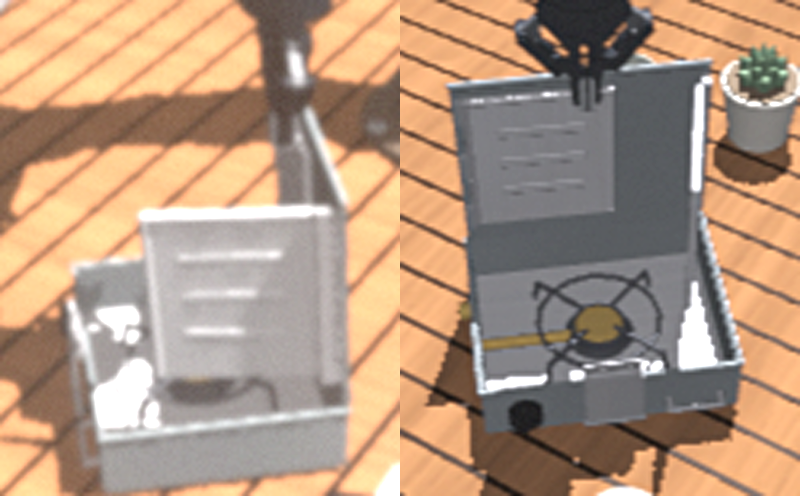

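The left baffle lies almost flat on the lid (side crop, 470–615 × 90–220). I'll press gently until the force shows it is seated.

>>> jog_arm(moves=[[1,0.003,0,0,0,0,0],[1,0.006,0,0,0,0,0],[1,0.006,0,0,0,0,0]])

```text
time: 4.92
ee_pos: [514.4, 48.1, 240.4]
ee_rot: [3.141, 0.001, 2.275]
wrist_force: [2.3, -3.4, 3.4]
finger_gap: -0.4
grasp_force: 2.1
```

```bash
python3 -c "
from h import *
st()"
```

```text
t 4.92 stove xyz [74.2  1.4] 240.4 rot [3.141e+00 1.000e-03 2.275e+00] F stove [-4.1  0.4] 3.4
```

>>> jog_arm(moves=[[1,0.002,0,0,0,0,0],[1,0.004,0,0,0,0,0],[1,0.004,0,0,0,0,0]])

```text
time: 5.3
ee_pos: [511.7, 51.4, 240.2]
ee_rot: [3.141, 0.0, 2.275]
wrist_force: [2.5, -4.0, 3.0]
finger_gap: 0.3
grasp_force: 2.1
```

```bash
python3 -c "
from h import *
st()"
```

```text
t 5.3 stove xyz [78.5  1.2] 240.2 rot [3.141 0.    2.275] F stove [-4.7  0.6] 3.0
```

>>> jog_arm(moves=[[1,-0.02,0,0,0,0,0],[1,-0.03,0,-0.04,0,0,0],[1,-0.04,0,-0.1,0,0,0],[1,-0.07,0.05,-0.1,0,0,0],[1,-0.1,0.1,-0.1,0,0,0],[1,-0.114,0.146,-0.1,0,0,0],[1,-0.114,0.146,-0.09,0,0,0],[1,-0.114,0.146,-0.04,0,0,0],[1,-0.114,0.146,0,0,0,0],[1,-0.114,0.146,0,0,0,0]])

```text
time: 6.55
ee_pos: [694.0, 57.8, 236.2]
ee_rot: [-3.135, -0.004, 2.275]
wrist_force: [0.2, -0.5, 0.5]
finger_gap: -0.0
grasp_force: 0.0
```

```bash
python3 -c "
from h import *
st();cv2.imwrite('pics/a4.png',camera('scene'));cv2.imwrite('pics/b4.png',camera('side'))
f=lambda i:cv2.resize(i,None,fx=3.2,fy=3.2,interpolation=cv2.INTER_CUBIC)
a=cv2.imread('pics/a4.png')[100:255,225:350];b=cv2.imread('pics/b4.png')[110:265,215:340]
cv2.imwrite('pics/c4.png',cv2.convertScaleAbs(np.hstack([f(a),f(b)]),alpha=1.3,beta=15))"
```

```text
t 6.55 stove xyz [ -34.6 -141.8] 236.2 rot [-3.135 -0.004  2.275] F stove [-0.6  0.1] 0.5
```

View pics/c4.png

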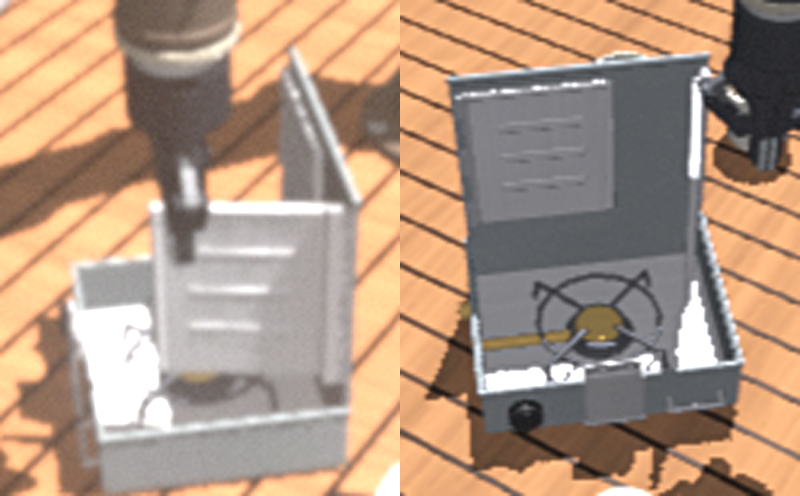

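The lid has tilted back slightly, the left baffle is flat, and the fingers are outside the right baffle (side crop, 765,160). I'll fold the right one.

>>> jog_arm(moves=[[1,0.004,-0.022,0,0,0,0],[1,0.007,-0.038,0,0,0,0],[1,0.012,-0.057,0,0,0,0],[1,0.0165,-0.076,0,0,0,0],[1,0.023,-0.089,0,0,0,0],[1,0.03,-0.1005,0,0,0,0],[1,0.04,-0.111,0,0,0,0],[1,0.05,-0.122,0,0,0,0],[1,0.063,-0.13,0,0,0,0],[1,0.076,-0.137,0,0,0,0],[1,0.09,-0.142,0,0,0,0],[1,0.1,-0.145,0,0,0,0]])

```text
time: 8.15
ee_pos: [520.5, 42.0, 240.0]
ee_rot: [-3.141, -0.0, 2.276]
wrist_force: [1.5, -0.2, -0.2]
finger_gap: 0.0
grasp_force: 0.6
```

>>> jog_arm(moves=[[1,0,0,0,0,0,0],[1,0.003,0,0,0,0,0],[1,0.006,0,0,0,0,0],[1,0.006,0,0,0,0,0]])

```text
time: 8.65
ee_pos: [517.8, 45.4, 240.0]
ee_rot: [-3.141, 0.001, 2.274]
wrist_force: [1.3, -2.5, -0.2]
finger_gap: -0.4
grasp_force: 1.2
```

```bash
python3 -c "
from h import *
st()"
```

```text
t 8.65 stove xyz [70.   0.6] 240.0 rot [-3.141e+00  1.000e-03  2.274e+00] F stove [-2.7  0.6] -0.2
```

>>> jog_arm(moves=[[1,0.002,0,0,0,0,0],[1,0.004,0,0,0,0,0],[1,0.004,0,0,0,0,0]])

```text
time: 9.02
ee_pos: [515.0, 48.8, 240.2]
ee_rot: [3.141, 0.0, 2.275]
wrist_force: [1.1, -4.1, 3.2]
finger_gap: -0.2
grasp_force: 2.0
```

```bash
python3 -c "
from h import *
st()"
```

```text
t 9.03 stove xyz [74.4  0.5] 240.2 rot [3.141 0.    2.275] F stove [-3.8  1.8] 3.2
```

>>> jog_arm(moves=[[1,0.002,0,0,0,0,0],[1,0.004,0,0,0,0,0],[1,0.004,0,0,0,0,0]])

```text
time: 9.4
ee_pos: [512.3, 52.3, 240.1]
ee_rot: [3.141, -0.0, 2.275]
wrist_force: [1.8, -3.1, 2.3]
finger_gap: -0.0
grasp_force: 1.7
```

```bash
python3 -c "
from h import *
st()"
```

```text
t 9.4 stove xyz [78.8  0.2] 240.1 rot [ 3.141 -0.     2.275] F stove [-3.5  0.7] 2.3
```

>>> jog_arm(moves=[[1,-0.03,0,0,0,0,0],[1,-0.04,0,-0.05,0,0,0],[1,-0.04,0,-0.1,0,0,0],[1,-0.04,0,-0.11,0,0,0],[1,0.02,0,-0.11,0,0,0],[1,0.08,0,-0.11,0,0,0],[1,0.12,0,-0.11,0,0,0],[1,0.12,0,-0.11,0,0,0]])

```text
time: 10.4
ee_pos: [431.8, 146.9, 349.4]
ee_rot: [-3.141, -0.002, 2.282]
wrist_force: [0.3, -1.4, -0.5]
finger_gap: -0.1
grasp_force: 0.0
```

```bash
python3 -c "
from h import *
st();cv2.imwrite('pics/a5.png',camera('scene'));cv2.imwrite('pics/b5.png',camera('side'))
f=lambda i:cv2.resize(i,None,fx=3.2,fy=3.2,interpolation=cv2.INTER_CUBIC)
a=cv2.imread('pics/a5.png')[100:255,225:350];b=cv2.imread('pics/b5.png')[110:265,215:340]
cv2.imwrite('pics/c5.png',cv2.convertScaleAbs(np.hstack([f(a),f(b)]),alpha=1.3,beta=15))"
```

```text
t 10.4 stove xyz [203.    0.4] 349.4 rot [-3.141e+00 -2.000e-03  2.282e+00] F stove [-1.3  0.7] -0.5
```

View pics/c5.png

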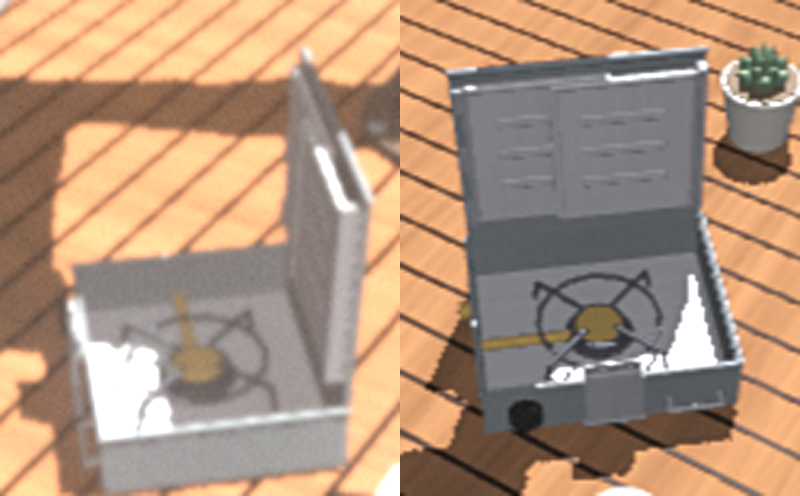

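Both baffles lie flat, the right over the left, and the lid stands slightly back. Next I go behind the lid and push it down along its arc.

>>> jog_arm(moves=[[1,0,0,0.05,0,0,0],[1,0,0,0.092,0,0,0],[1,-0.035,0,0.092,0,0,0],[1,-0.06,0,0.092,0,0,0],[1,-0.077,0,0.092,0,0,0],[1,-0.094,0,0.092,0,0,0],[1,-0.111,0,0.0915,0,0,0],[1,-0.128,0,0.095,0,0,0],[1,-0.144,0,0.0995,0,0,0],[1,-0.16,0,0.106,0,0,0],[1,-0.175,0,0.114,0,0,0]])

```text
time: 11.88
ee_pos: [550.1, 8.9, 237.0]
ee_rot: [3.139, 0.003, 2.275]
wrist_force: [-0.8, 0.6, 4.2]
finger_gap: 0.2
grasp_force: 2.1
```

```bash
python3 -c "
from h import *
st()"
```

```text
t 11.88 stove xyz [21.3 -0.5] 237.0 rot [3.139e+00 3.000e-03 2.275e+00] F stove [0.9 0.2] 4.2
```

>>> jog_arm(moves=[[1,-0.014,0,0.01,0,0,0],[1,-0.027,0,0.02,0,0,0],[1,-0.039,0,0.032,0,0,0],[1,-0.05,0,0.045,0,0,0],[1,-0.059,0,0.059,0,0,0],[1,-0.067,0,0.074,0,0,0],[1,-0.072,0,0.086,0,0,0],[1,-0.076,0,0.098,0,0,0],[1,-0.079,0,0.107,0,0,0],[1,-0.08,0,0.115,0,0,0],[1,-0.08,0,0.115,0,0,0]])

```text
time: 13.25
ee_pos: [599.1, -50.6, 120.2]
ee_rot: [-3.14, -0.001, 2.275]
wrist_force: [-0.6, 0.2, 1.0]
finger_gap: -0.0
grasp_force: 0.0
```

```bash
python3 -c "
from h import *
st()"
```

```text
t 13.25 stove xyz [-55.8   0.7] 120.2 rot [-3.140e+00 -1.000e-03  2.275e+00] F stove [0.5 0.3] 1.0
```

>>> jog_arm(moves=[[1,-0.001,0,0.004,0,0,0],[1,-0.002,0,0.008,0,0,0],[1,-0.002,0,0.012,0,0,0],[1,-0.003,0,0.016,0,0,0],[1,-0.003,0,0.018,0,0,0],[1,-0.003,0,0.018,0,0,0]])

```text
time: 14.0
ee_pos: [601.4, -53.0, 102.7]
ee_rot: [-3.141, -0.001, 2.275]
wrist_force: [0.9, -0.7, 0.4]
finger_gap: 0.6
grasp_force: 0.0
```

```bash
python3 -c "
from h import *
st()"
```

```text
t 14.0 stove xyz [-59.1   0.5] 102.7 rot [-3.141e+00 -1.000e-03  2.275e+00] F stove [-1.1 -0.2] 0.4
```

```bash
python3 -c "
from h import *
st();cv2.imwrite('pics/a6.png',camera('scene'));cv2.imwrite('pics/b6.png',camera('side'))
f=lambda i:cv2.resize(i,None,fx=3.2,fy=3.2,interpolation=cv2.INTER_CUBIC)
a=cv2.imread('pics/a6.png')[100:255,225:350];b=cv2.imread('pics/b6.png')[110:265,215:340]
cv2.imwrite('pics/c6.png',cv2.convertScaleAbs(np.hstack([f(a),f(b)]),alpha=1.3,beta=15))"
```

```text
t 14.0 stove xyz [-59.1   0.5] 102.7 rot [-3.141e+00 -1.000e-03  2.275e+00] F stove [-1.1 -0.2] 0.4
```

View pics/c6.png

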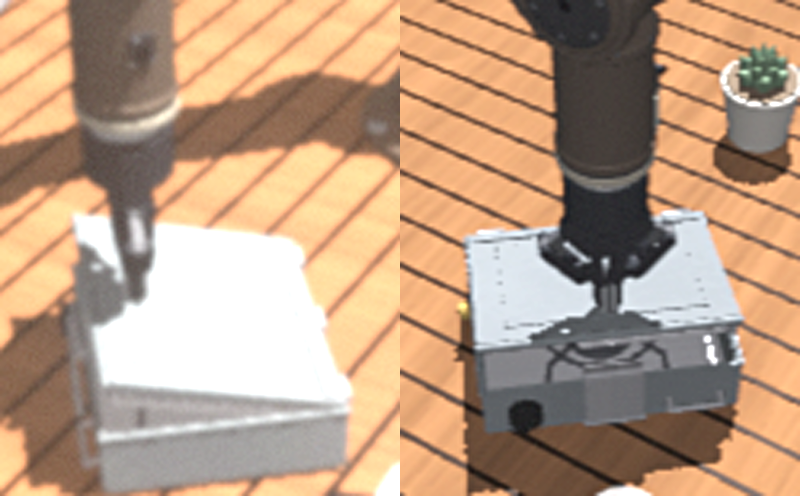

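```bash
python3 -c "
from h import *
p=np.load('p.npy')
for t in(0,.05,.1,.15,.2,.25):
    q=p.copy();q[3]=t;W,lid,l,r=geo(q)
    f=lambda P:((proj('side',P)[0]-[215,110])*3.2+[400,0]).round()
    g=lambda P:((proj('scene',P)[0]-[225,100])*3.2).round()
    print(t,f(lid(209,123,-3)),f(lid(209,-123,-3)),g(lid(209,-123,-3)),g(lid(209,123,-3)))
e=read_state()['ee_pos'];print(f(e-[0,0,19]),g(e-[0,0,19]),f(e),g(e))
"
```

```text
0 [482. 388.] [740. 359.] [ 94. 435.] [ 68. 264.]
0.05 [481. 381.] [741. 351.] [ 94. 426.] [ 67. 255.]
0.1 [480. 373.] [742. 344.] [ 94. 416.] [ 68. 246.]
0.15 [479. 365.] [742. 335.] [ 96. 406.] [ 69. 236.]
0.2 [478. 356.] [742. 326.] [ 97. 396.] [ 70. 227.]
0.25 [477. 347.] [742. 317.] [100. 386.] [ 72. 218.]
[604. 327.] [136. 329.] [604. 314.] [135. 312.]
```

The lid appears to stand at about 0.23 rad, while the fingers are reported lower than that and feel no force. I'll look closer.

```bash
python3 -c "
from h import *
st();s=read_state();print(s['joints'].round(3),s['dq'].round(3),s['wrist_force'].round(2),s['torque'].round(2))
w=camera('wrist');a=camera('scene')
b=camera('side')
f=lambda i,k:cv2.resize(i,None,fx=k,fy=k,interpolation=cv2.INTER_CUBIC)
x=f(a[160:210,245:295],5.5);y=f(b[175:235,250:310],5.5)[:275,:275]
c=np.zeros((560,800,3),np.uint8);c[:275,:275]=x;c[280:555,:275]=f(b[175:235,245:305],275/60);c[:390,280:]=f(w,520/560)
cv2.imwrite('pics/c7.png',cv2.convertScaleAbs(c,alpha=1.2,beta=10))"
```

```text
t 14.1 stove xyz [-59.1   0.5] 102.8 rot [-3.141e+00 -1.000e-03  2.275e+00] F stove [0.3 0.3] -0.6
[ 0.042  0.512 -0.06   1.748  0.038  0.884  0.669] [ 0.001 -0.002  0.002 -0.     0.001 -0.001 -0.   ] [-0.38  0.01 -0.64] [ 0.   -0.   -0.04]
```

View pics/c7.png

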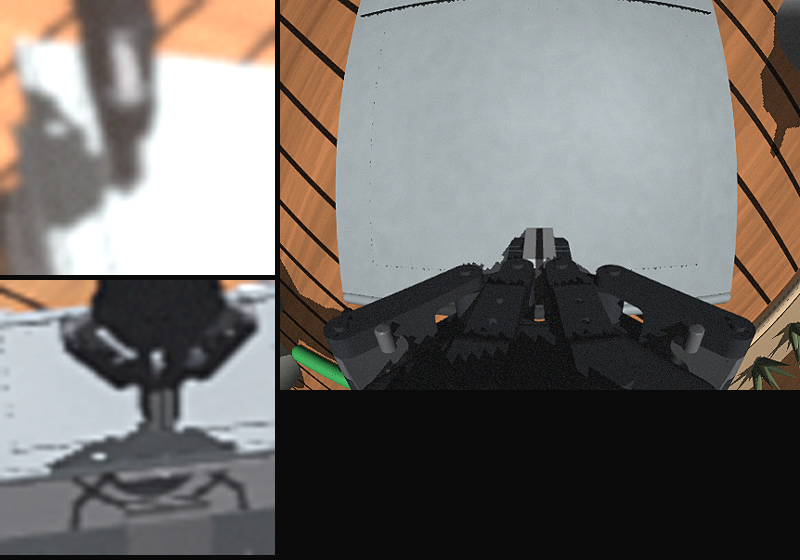

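>>> jog_arm(moves=[[1,0,0,-0.006,0,0,0],[1,0,0,-0.012,0,0,0],[1,0,0,-0.012,0,0,0]])

```text
time: 14.62
ee_pos: [602.3, -53.2, 115.9]
ee_rot: [3.14, 0.001, 2.275]
wrist_force: [0.8, 0.3, 0.2]
finger_gap: -0.3
grasp_force: 0.0
```

```bash
cat >> h.py <<'E'
def lidang():  # rough lid angle from the bright lid's front rim, side view: last bright row down the left part
    b=camera("side").astype(int);p=np.load("p.npy");out=[]
    g=b.sum(2)/3
    for s in(100,-95):
        best=[]
        for t in np.arange(-.05,.6,.005):
            q=p.copy();q[3]=t;W,lid,l,r=geo(q)
            A=proj("side",lid(203,s,-6))[0];B=proj("side",lid(219,s,-2))[0]
            v=lambda P:g[int(round(P[1])),int(round(P[0]))]
            best.append((v(A)-v(B),round(t,3)))
        out.append(max(best))
    return out
E
python3 -c "
from h import *
st();print(lidang())
b=cv2.imread('pics/b6.png').mean(2).astype(int)
print(b[205:240,248],b[200:235,308])"
```

```text
t 14.62 stove xyz [-59.8  -0. ] 115.9 rot [3.140e+00 1.000e-03 2.275e+00] F stove [-0.2 -0.8] 0.2
[(np.float64(93.66666666666666), np.float64(0.265)), (np.float64(167.66666666666669), np.float64(0.025))]
[166 166 166 166 164 152 148 110 161 165 162 127 161  94  67  91  93  91
  90  92  91  90  91  92  92  91  67  62  61  63  64  66  57  54  54] [146 158 162 162 159 117 162 164 162 146 175 110  70 100  96  88  89  89
  90  91  92  93  94  94  68  60  60  60  61  61  60  59  61  60  61]
```

>>> jog_arm(moves=[[1,0,0,-0.01,0,0,0],[1,0,0,-0.02,0,0,0],[1,0,0,-0.03,0,0,0],[1,0,0,-0.04,0,0,0],[1,0,0,-0.04,0,0,0]])

```text
time: 15.3
ee_pos: [602.4, -53.2, 156.2]
ee_rot: [3.14, 0.001, 2.275]
wrist_force: [-0.4, -0.3, 0.1]
finger_gap: -0.0
grasp_force: 0.0
```

```bash
python3 -c "
from h import *
st()
b=camera('side');cv2.imwrite('pics/b8.png',b);a=camera('scene');cv2.imwrite('pics/a8.png',a)
b=b.mean(2).astype(int)
print(b[205:240,248],b[200:235,308])
f=lambda i:cv2.resize(i,None,fx=3.2,fy=3.2,interpolation=cv2.INTER_CUBIC)
cv2.imwrite('pics/c8.png',cv2.convertScaleAbs(np.hstack([f(a[100:255,225:350]),f(cv2.imread('pics/b8.png')[110:265,215:340])]),alpha=1.1,beta=5))"
```

```text
t 15.3 stove xyz [-59.9  -0.1] 156.2 rot [3.140e+00 1.000e-03 2.275e+00] F stove [0.  0.5] 0.1
[165 165 166 165 163 151 147 110 160 164 162 127 161  94  67  90  91  91
  92  91  91  90  91  92  92  90  67  61  61  63  64  64  58  52  55] [146 159 162 162 159 118 161 164 162 146 175 109  68 100  96  86  88  89
  90  91  90  93  94  94  68  59  60  60  61  60  60  60  61  61  60]
```

View pics/c8.png

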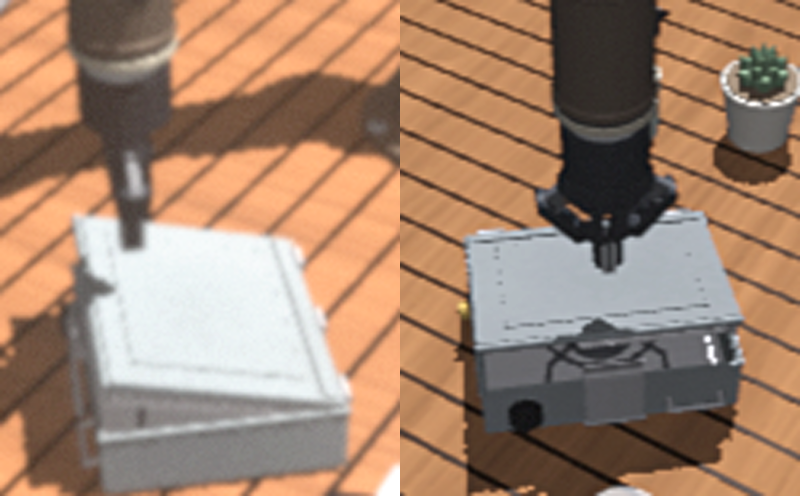

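```bash
python3 -c "
from h import *
T=lambda a,b:tri((225+a[0]/3.2,100+a[1]/3.2),(215+(b[0]-400)/3.2,110+b[1]/3.2))
print('tip',T((133,248),(607,270)),read_state()['ee_pos'])
print('rimFR',T((107,388),(740,325)),'rimFL',T((76,216),(475,345)))
print(T((100,437),(742,360)),T((75,268),(481,392)),'tray FR FL top')
p=np.load('p.npy');W,lid,l,r=geo(p);print(W([-105,-125,70]),W([-105,125,70]))
K=cam('side')[0];print(K,calibration('side').keys())
"
```

```text
tip (array([603.53469886, -52.96360692, 168.55518043]), np.float64(6.397309517390549)) [601.64746282 -53.19186944 154.99659803]
rimFR (array([718.74326047,  -5.18172569, 116.66347884]), np.float64(7.865075582188059)) rimFL (array([ 532.12741495, -163.29686551,  125.07874101]), np.float64(1.4097263853557125))
(array([726.83617126,  -7.83939677,  71.04517783]), np.float64(3.8990932623386922)) (array([ 535.28415078, -167.85132333,   65.45619929]), np.float64(4.20482283976276)) tray FR FL top
[726.77349903  -6.73238551  70.        ] [ 536.21757569 -168.56081343   70.        ]
[[410.27817243   0.         282.14006009]
 [  0.         410.27817243 210.51288873]
 [  0.           0.           1.        ]] dict_keys(['fx', 'fy', 'cx', 'cy', 'rvec', 'tvec'])
```

>>> jog_arm(moves=[[1,0,0,0.02,0,0,0],[1,0,0,0.04,0,0,0],[1,0,0,0.052,0,0,0],[1,0,0,0.058,0,0,0],[1,0,0,0.064,0,0,0]])

```text
time: 16.02
ee_pos: [602.2, -53.4, 91.2]
ee_rot: [3.141, 0.001, 2.275]
wrist_force: [1.3, -1.8, 1.3]
finger_gap: 0.2
grasp_force: 0.8
```

>>> jog_arm(moves=[[1,0,0,0.004,0,0,0],[1,0,0,0.006,0,0,0]])

```text
time: 16.27
ee_pos: [602.0, -53.1, 85.2]
ee_rot: [3.141, 0.0, 2.275]
wrist_force: [0.1, 0.6, 2.2]
finger_gap: -0.2
grasp_force: 0.7
```

```bash
python3 -c "
from h import *
st()
b=camera('side');cv2.imwrite('pics/b9.png',b)
b=b.mean(2).astype(int)
print(b[205:240,248],b[200:235,308])"
```

```text
t 16.27 stove xyz [-59.6   0.1] 85.2 rot [3.141 0.    2.275] F stove [ 0.4 -0.5] 2.2
[165 166 164 164 165 163 152 164 164 165 162 131 138 162 164 163 163 133
 134  71  79  90  90  91  92  90  65  62  63  63  63  65  57  54  55] [161 160 162 162 160 158 160 161 162 160 125 161 163 163 164 135 144  75
  74  91  93  93  93  94  69  59  60  61  60  59  59  60  60  60  60]
```

The lid follows: its rim row in the side view went from 218 to 224. The real tips sit higher than I assumed. I'll keep pressing in small steps and watch the force.

>>> jog_arm(moves=[[1,0,0,0.003,0,0,0],[1,0,0,0.006,0,0,0],[1,0,0,0.008,0,0,0]])

```text
time: 16.7
ee_pos: [601.8, -53.1, 76.9]
ee_rot: [3.141, 0.0, 2.275]
wrist_force: [1.0, -0.6, 1.2]
finger_gap: -0.2
grasp_force: 0.7
```

>>> jog_arm(moves=[[1,0,0,0.002,0,0,0],[1,0,0,0.004,0,0,0],[1,0,0,0.005,0,0,0]])

```text
time: 17.08
ee_pos: [602.0, -53.3, 72.9]
ee_rot: [3.141, 0.001, 2.275]
wrist_force: [-2.6, -0.3, 12.4]
finger_gap: 0.1
grasp_force: 6.3
```

>>> jog_arm(moves=[[1,0,0,0.002,0,0,0],[1,0,0,0.003,0,0,0],[1,0,0,0.003,0,0,0]])

```text
time: 17.45
ee_pos: [602.2, -53.5, 70.3]
ee_rot: [3.141, 0.001, 2.275]
wrist_force: [-2.5, -1.4, 13.7]
finger_gap: 0.2
grasp_force: 6.8
```

>>> jog_arm(moves=[[1,0,0,0.002,0,0,0],[1,0,0,0.004,0,0,0],[1,0,0,0.005,0,0,0]])

```text
time: 17.82
ee_pos: [602.5, -53.9, 64.8]
ee_rot: [3.141, 0.002, 2.274]
wrist_force: [0.3, -2.5, 5.9]
finger_gap: 0.1
grasp_force: 2.6
```

>>> jog_arm(moves=[[1,0,0,0.002,0,0,0],[1,0,0,0.003,0,0,0],[1,0,0,0.003,0,0,0]])

```text
time: 18.2
ee_pos: [601.2, -52.8, 60.6]
ee_rot: [-3.141, -0.001, 2.275]
wrist_force: [-0.2, 0.3, 0.2]
finger_gap: -0.1
grasp_force: 0.0
```

```bash
python3 -c "
from h import *
st()
b=camera('side');cv2.imwrite('pics/b10.png',b);a=camera('scene');cv2.imwrite('pics/a10.png',a)
b=b.mean(2).astype(int)
print(b[205:240,248],b[200:235,308]);print(b[215:245,282]);print(a.mean(2).astype(int)[205:260,275])
p=np.load('p.npy')
for t in(0,.03,.06):
    q=p.copy();q[3]=t;W,lid,l,r=geo(q);print(t,[proj('side',lid(209,s,0))[0].round(1) for s in(102,-100)],proj('scene',lid(209,0,0)).round(1))
"
```

```text
t 18.2 stove xyz [-58.8   0.6] 60.6 rot [-3.141e+00 -1.000e-03  2.275e+00] F stove [ 0.4 -0.1] 0.2
[168 168 169 169 168 168 168 166 168 168 167 168 168 166 167 167 165 153
 158 166 164 166 166 168 137 157  86  50  60  61  64  64  56  53  54] [164 166 164 166 166 167 167 167 167 166 166 166 166 168 168 168 159 156
 170 170 172 171 133 164  87  50  58  59  60  60  59  60  59  59  61]
[68 63 63 62 64 65 62 66 94 53 66 90 79 73 71 71 71 72 71 72 71 70 71 70
 71 73 82 23 22 51]
[202 200 202 203 201 203 202 202 204 203 202 202 204 203 203 203 201 205
 199 197 188 199 202 204 205 201 187 162 142 154 144 120 110 109 110 112
 112 115 113 115 113 113 114 113 115 112 104  90  80  82  85  99 123 141
 150]
0 [array([247.7, 231.2]), array([313.9, 223.6])] [[250.1 208.4]]
0.03 [array([247.5, 229.8]), array([314. , 222.3])] [[250.  206.6]]
0.06 [array([247.4, 228.4]), array([314.1, 220.9])] [[250.  204.9]]
```

The gap under the rim is gone in the side view: the lid meets the tray top at row 231. I'll confirm with one firm press.

>>> jog_arm(moves=[[1,0,0,0.001,0,0,0],[1,0,0,0.002,0,0,0],[1,0,0,0.003,0,0,0]])

```text
time: 18.68
ee_pos: [601.6, -52.9, 59.3]
ee_rot: [3.141, -0.0, 2.275]
wrist_force: [-9.4, 0.1, 22.8]
finger_gap: 0.2
grasp_force: 11.5
```

>>> jog_arm(moves=[[1,0,0,0.001,0,0,0],[1,0,0,0.002,0,0,0],[1,0,0,0.002,0,0,0]])

```text
time: 19.05
ee_pos: [601.7, -52.9, 59.1]
ee_rot: [3.141, 0.001, 2.275]
wrist_force: [-11.3, 0.9, 34.4]
finger_gap: 0.2
grasp_force: 17.1
```

Firm stop at 34 N. I'll retreat straight up and check that the lid stays shut and nothing else moved.

>>> jog_arm(moves=[[1,0,0,-0.01,0,0,0],[1,0,0,-0.05,0,0,0],[1,0,0,-0.1,0,0,0],[1,0,0,-0.16,0,0,0],[1,0,0,-0.22,0,0,0],[1,0,0,-0.25,0,0,0],[1,0,0,-0.25,0,0,0],[1,0,0,-0.25,0,0,0]])

```text
time: 20.05
ee_pos: [601.2, -53.1, 305.1]
ee_rot: [-3.141, -0.001, 2.275]
wrist_force: [0.7, -0.4, 0.7]
finger_gap: 0.0
grasp_force: 0.0
```

```bash
python3 -c "
from h import *
st()
b=camera('side');a=camera('scene')
g=b.mean(2).astype(int)
print(g[218:240,248],g[213:235,308]);print(g[215:245,282])
for n,i,o in(('side',b,'pics/b10.png'),('scene',a,'pics/a10.png')):
    d=(np.abs(i.astype(int)-cv2.imread('pics/'+('b2' if n=='side' else 'a2')+'.png')).max(2)>60).astype(np.uint8)
    k,_,s,c=cv2.connectedComponentsWithStats(d);print(n,[x.tolist() for x in s[1:] if x[4]>25])
"
```

```text
t 20.05 stove xyz [-59.1   0.7] 305.1 rot [-3.141e+00 -1.000e-03  2.275e+00] F stove [-0.8 -0.2] 0.7
[164 163 164 164 162 150 163 161 163 163 162 123 166 104  55  57  60  62
  62  55  51  53] [165 165 166 164 110 165 168 168 167 140 172 105  55  55  60  59  56  57
  58  58  57  58]
[164 163 163 166 164 133 166 170 168  69  59  87  77  72  68  69  68  70
  69  68  70  70  70  69  69  71  80  24  21  51]
side [[143, 1, 6, 12, 57], [215, 0, 106, 232, 10581], [146, 15, 10, 10, 51], [230, 18, 9, 10, 26], [145, 37, 12, 30, 159], [99, 50, 16, 34, 179], [151, 68, 8, 12, 58], [105, 86, 20, 45, 163], [164, 88, 16, 25, 183], [110, 176, 10, 11, 27], [153, 181, 12, 11, 37], [142, 192, 11, 17, 96], [107, 197, 7, 9, 42], [98, 204, 16, 21, 205], [133, 206, 17, 19, 203], [223, 210, 14, 41, 217], [88, 218, 24, 25, 346], [123, 220, 25, 24, 338], [113, 233, 31, 18, 268], [79, 234, 31, 32, 532], [300, 247, 18, 4, 30], [111, 249, 7, 11, 37], [64, 250, 69, 54, 1526], [288, 250, 10, 15, 47], [255, 253, 16, 4, 32], [241, 258, 8, 9, 44], [240, 275, 32, 31, 545], [89, 283, 10, 11, 48], [148, 284, 120, 86, 3983], [85, 296, 45, 50, 1338], [136, 326, 36, 28, 503], [79, 337, 13, 26, 127], [127, 344, 30, 36, 629], [102, 367, 47, 44, 1031], [90, 378, 47, 42, 1060]]
scene [[234, 1, 10, 26, 138], [345, 0, 10, 6, 32], [242, 2, 37, 121, 2274], [349, 64, 3, 25, 41], [397, 76, 10, 27, 59], [185, 100, 30, 12, 215], [211, 115, 124, 117, 7787], [108, 121, 105, 101, 3361], [195, 205, 17, 22, 163], [240, 241, 4, 12, 27]]
```

```bash
python3 -c "
from h import *
b=camera('side');o=cv2.imread('pics/b.png')
for n,(x,y,w,h) in dict(trowel=(145,310,110,40),lighter=(200,275,60,35),jar=(265,260,40,45),tumbler=(112,245,45,60),mug=(83,310,55,52),succ=(312,122,32,40),pot=(343,138,35,55)).items():
    r=cv2.matchTemplate(b[y-8:y+h+8,x-8:x+w+8],o[y:y+h,x:x+w],cv2.TM_CCOEFF_NORMED);m=cv2.minMaxLoc(r);print(n,round(m[1],2),np.array(m[3])-8)
"
```

```text
trowel 0.51 [1 1]
lighter 0.57 [-5 -3]
jar 0.88 [0 0]
tumbler 0.38 [-8 -5]
mug 1.0 [0 0]
succ 0.9 [0 0]
pot 1.0 [0 0]
```

```bash
python3 -c "
from h import *
now=camera('side');cv2.imwrite('pics/b11.png',now);cv2.imwrite('pics/a11.png',camera('scene'))
def green(i):
    m=cv2.inRange(cv2.cvtColor(i,cv2.COLOR_BGR2HSV),(50,120,20),(75,255,255));ys,xs=np.nonzero(m[305:350,140:260]);return xs.mean().round(1),ys.mean().round(1),len(xs),xs.min(),xs.max(),ys.min(),ys.max()
for f in('b','b2','b3','b4','b5','b6','b8','b10','b11'):
    i=cv2.imread('pics/%s.png'%f);out=[]
    for x,y,w,h in((200,275,60,35),(112,245,45,60)):
        e=lambda q:np.log(q.astype(np.float32)+5)
        o=cv2.imread('pics/b.png');A=cv2.Laplacian(e(cv2.GaussianBlur(i,(3,3),0)),-1).max(2);B=cv2.Laplacian(e(cv2.GaussianBlur(o,(3,3),0)),-1).max(2)
        m=cv2.minMaxLoc(cv2.matchTemplate(A[y-8:y+h+8,x-8:x+w+8],B[y:y+h,x:x+w],5));out.append((round(m[1],2),m[3][0]-8,m[3][1]-8))
    print(f,green(i),out,i[245:305,112:157].mean().round(),i[275:310,200:260].mean().round())
"
```

```text
b (np.float64(73.2), np.float64(22.2), 1647, np.int64(9), np.int64(118), np.int64(9), np.int64(41)) [(1.0, 0, 0), (1.0, 0, 0)] 56.0 68.0
b2 (np.float64(72.4), np.float64(22.4), 1570, np.int64(9), np.int64(118), np.int64(9), np.int64(41)) [(0.67, 0, 0), (0.81, 0, 0)] 69.0 102.0
b3 (np.float64(71.2), np.float64(22.2), 1541, np.int64(9), np.int64(118), np.int64(9), np.int64(41)) [(0.79, 0, 0), (0.81, 0, 0)] 55.0 48.0
b4 (np.float64(71.3), np.float64(22.0), 1559, np.int64(9), np.int64(118), np.int64(9), np.int64(41)) [(0.87, 0, 0), (0.89, 0, 0)] 63.0 64.0
b5 (np.float64(72.1), np.float64(22.3), 1582, np.int64(9), np.int64(118), np.int64(9), np.int64(41)) [(0.58, 0, 0), (0.79, 0, 0)] 59.0 85.0
b6 (np.float64(70.7), np.float64(21.9), 1596, np.int64(8), np.int64(118), np.int64(8), np.int64(41)) [(0.85, 0, 0), (0.87, 0, 0)] 54.0 59.0
b8 (np.float64(74.1), np.float64(22.4), 1748, np.int64(9), np.int64(118), np.int64(8), np.int64(41)) [(0.78, 0, 0), (0.86, 0, 0)] 50.0 64.0
b10 (np.float64(70.8), np.float64(21.8), 1599, np.int64(7), np.int64(118), np.int64(9), np.int64(41)) [(0.87, 0, 0), (0.88, 0, 0)] 58.0 54.0
b11 (np.float64(74.7), np.float64(22.6), 1730, np.int64(8), np.int64(118), np.int64(9), np.int64(41)) [(0.64, 0, 0), (0.77, 0, 0)] 50.0 88.0
```

The low matches came only from moving shadows. Every object shows zero shift, so I'm handing in.

```bash
python3 -c "
from bench import *
print(hand_in())"
```

```text
the job is handed in; nothing more can be done
None
```

The stove is folded and handed in at about 20 s: left baffle flat, right baffle over it, lid down and pressed to a firm stop at 34 N, and still shut after the arm backed off; nothing else on the table shifted in the side camera view.

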